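# Latch two drone battery packs into a charging rack

## Robot

A 6-joint arm with a two-finger parallel gripper is mounted at the origin on a cart in front of the work surface, level with it; the furniture and walls round the work are solid. World frame = base frame: x ahead of the robot, y to its left, z up, the work surface at z = 0. Lengths are in m, angles in degrees, forces in N, time in s.
With the tool pointing down it reaches from about 0.25 to 0.725 m from the base axis. Payload 9.7 kg.
Tool frame: the origin (TCP) lies at the centre of the arm's flange, where the gripper is bolted on; the fingertips stand 173 mm ahead of it and the grasp point (between the pads) lies 155 mm ahead of it; z points along the fingers, y is the line along which they close (so a half turn about z gives the same grasp; the last joint's range is limited). The gripper opens to 85 mm and grips with 20 to 120 N. Pads are 22 mm wide; open, the fingers measure 114 mm over their backs; the gripper's body (76 mm by 85 mm) begins 54 mm behind the grasp point. The pads swing forward as they close: fully open they stand 13 mm farther back than shut.
Start: joints at [-66.177, 4.979, 10.078, 95.1, 0, 90], TCP at [0.222, -0.503, 0.405] pointing down, gripper open.
Joint ranges: [-179.16, 179.16], [-48.56, 103.87], [-65.8, 70.77], [-126.05, 130.52], [-82.76, 87.17], [-180, 180]. Speed limits (degrees/s): [127.2, 127.2, 147.25, 180, 180, 180].

## Interface

Orientations are given as [roll, pitch, yaw] about the fixed x, y, z axes, in that order (R = Rz(yaw) Ry(pitch) Rx(roll)).
In Python, from workcell import monitor, camera, get_calibration, bot gives the robot as it stands.
- The arm moves only by the tool carry_out, never from a script. Its argument "targets" is text: rows parted by semicolons, each of 7 numbers parted by spaces: the shift along the tool's x, y, z in units of 0.04 m (1.0 is 0.04 m), then the turn, a rotation vector about the tool's x, y, z in units of 0.1 rad (1.0 is 0.1 rad), then the opening, from -1 (shut) to 1 (fully open), so that 0 is half open. A call has exactly 8 rows; each row shifts and turns the commanded pose from where the row before left it, along the tool's axes as they then stand; what a row does not reach is not made up. A row lasts 1/12 s, in which the tool goes at most 41.7 mm and 7.16 degrees, less where a joint would pass 70% of its speed; a pose out of reach is approached as far as the arm can. A call with a number of a shift or a turn outside -1 to 1 is refused whole. A call with a gripper value outside its range is refused whole. The fingers move at their own pace and stop on an object; "newtons" is the grip in N (left out, the last holds). Time passes only in rows, so rows that do not move let the fingers close, or fill a call up. It gives the time, the measured TCP pose, the force, the opening and the grip force at its end, in the units of the state.
- monitor.get_obs(): the state, without advancing time (a new reading comes with each control period).
- camera(name): name is "scene" or "top" or "wrist"; returns the picture (480x640x3 uint8, red, green, blue); there is no depth.
- get_calibration(name): a dict with "fx", "fy", "cx", "cy" (pixels), "view" (4x4, takes a point from world to camera coordinates). Camera axes: x right, y down, z forward; pixel columns grow to the right and rows downward; lengths in m; the calibration is good to about 2 mm. A picture is of the moment at which its call begins: read the wrist's pose just before it. get_calibration takes no time and is no camera call; for the wrist camera it gives the pose at the moment of the call.
- bot.job_done(): hands the job in; it is judged then, once.
The state is a dict: "time": time; "q": joint angles; "qd": joint speeds; "joint_efforts": joint torques, N m; "ee_pos": TCP position; "tcp_rot": TCP orientation; "wrist_force": force on the tool from outside, world axes, zero at the start; "torque": the same for the moment, N m; "opening": finger opening in m; "grasp_force": force on a finger pad.
Only numpy, scipy, OpenCV 4.12 (cv2) and the standard library are available. Lean on these libraries where they do the work, as an engineer would, in place of code of your own. Each camera call takes 0.05 s, during which the arm holds its last target. There are 200 camera calls.

## Task

Load the two drone battery packs into the two bays of the black charging rack, one in each bay, lying flat with their red and black leads pointing out of the front towards the robot. For each bay, first press its red thumb tab down so that the latch springs open, then lower a pack between the orange guides and push it fully down until the latch snaps back over it. Leave the cell tester, the tape roll and the red pliers where they are.

Things in the scene. Friction and masses are not known exactly. Their poses are not given: they have to be found in the camera images.
- rack_mid (a point): Point on the bench at the middle of the underside of the charging rack: a black housing fixed to the bench, 130 (x) x 168 (y) x 64 mm high, with two like bays 80 mm apart along y, each long along x. Its x axis points to the rear (latch side, away from the robot), y to the left, z up. Its top, 64 mm above the bench, is the bays' floor.
- bay_left (a point): Where the centre of a pack's body is when fully home in the left bay (seen from the robot): 79 mm above the bench. Axes as the rack's. Orange guides, 12 mm high and flared on to 18 mm, stand 2 mm clear of a pack on each side, only along the last 14 mm at each end, so fingers fit beside its middle 48 mm down to the bay floor. The front end is open in the middle for the leads.
- bay_right (a point): Where the centre of a pack's body is when fully home in the right bay (seen from the robot): 79 mm above the bench. Axes as the rack's. Orange guides, 12 mm high and flared on to 18 mm, stand 2 mm clear of a pack on each side, only along the last 14 mm at each end, so fingers fit beside its middle 48 mm down to the bay floor. The front end is open in the middle for the leads.
- tab_left (a point): Middle of the top of the left bay's red ribbed thumb tab, which moves with the latch. The tab is 34 (x) x 26 mm; shut, this point lies 73 mm behind the bay's centre and 108 mm above the bench. Pressing straight down here with about 5 N opens the latch; this point sinks 18 mm and moves 14 mm to the rear on the way.
- tab_right (a point): Middle of the top of the right bay's red ribbed thumb tab, which moves with the latch. The tab is 34 (x) x 26 mm; shut, this point lies 73 mm behind the bay's centre and 108 mm above the bench. Pressing straight down here with about 5 N opens the latch; this point sinks 18 mm and moves 14 mm to the rear on the way.
- latch_left (a joint): Angle (rad) of the left bay's red latch: 0 shut, 0.55 open. A spring holds it at the end it is nearer, changing over at about 0.27. Shut, its nose overhangs the bay's rear end by 6 mm, 3 mm above a seated pack, and blocks it. Open, its foot stands 11 mm above the bay floor at the rear; a pack pushed down on it (about 7 N, more than its weight) turns the latch shut over the pack.
- latch_right (a joint): Angle (rad) of the right bay's red latch: 0 shut, 0.55 open. A spring holds it at the end it is nearer, changing over at about 0.27. Shut, its nose overhangs the bay's rear end by 6 mm, 3 mm above a seated pack, and blocks it. Open, its foot stands 11 mm above the bay floor at the rear; a pack pushed down on it (about 7 N, more than its weight) turns the latch shut over the pack.
- pack_1_center (a point): Centre of the box-shaped body of battery pack 1 (both alike: blue and black with a yellow label, about 190 g; 78 long x 36 wide x 30 mm high, lying flat, this point 15 mm up). Its own y axis runs along the length, from the lead end to the plain end; x is across the 36 mm width (the way to grip it); z up.
- pack_2_center (a point): Centre of the box-shaped body of battery pack 2 (both alike: blue and black with a yellow label, about 190 g; 78 long x 36 wide x 30 mm high, lying flat, this point 15 mm up). Its own y axis runs along the length, from the lead end to the plain end; x is across the 36 mm width (the way to grip it); z up.
- pack_1_leads (a point): Point in the short red and black leads of battery pack 1, 61 mm from its body's centre; the leads end 71 mm from the centre.
- pack_2_leads (a point): Point in the short red and black leads of battery pack 2, 61 mm from its body's centre; the leads end 71 mm from the centre.
- cell_tester: Small black cell tester standing upright, 17 x 22 x 72 mm, origin at its foot. Not to be disturbed.
- tape_roll: Black roll of tape lying flat, 62 mm across, 19 mm high, origin at its underside. Not to be disturbed.
- pliers: Pliers with red handles lying on the bench, 114 mm long, 30 mm wide, 9 mm thick, origin at its underside. Not to be disturbed.
There are look-alikes about, which are no part of the job. Leave any green look-alike of the part that bears pack_1_center alone.

How it is judged (in metres and radians):
On the way, in this order (a step that is already met when the one before it is completed fails the run):
1. a latch is pressed open (value of joint any of latch_left, latch_right above 0.42 rad), for 0.2 s.
2. a pack is fully down in a bay, leads to the front, and that bay's latch has snapped back over it (((((distance between pack_1_center and bay_left below 0.006 m and x of pack_1_leads in the frame of rack_mid below -0.05 m) or (distance between pack_2_center and bay_left below 0.006 m and x of pack_2_leads in the frame of rack_mid below -0.05 m)) and value of joint latch_left below 0.1 rad) or (((distance between pack_1_center and bay_right below 0.006 m and x of pack_1_leads in the frame of rack_mid below -0.05 m) or (distance between pack_2_center and bay_right below 0.006 m and x of pack_2_leads in the frame of rack_mid below -0.05 m)) and value of joint latch_right below 0.1 rad))), for 0.2 s.
At the end, for the whole second after the job is handed in: Each bay holds one pack, its body's centre within 6 mm of the bay's home point (in height too), its leads pointing out of the front (the leads point more than 50 mm to the front of the rack's middle), and both latches are shut (below 0.1 rad); the packs are at rest (((distance between pack_1_center and bay_left below 0.006 m and x of pack_1_leads in the frame of rack_mid below -0.05 m) or (distance between pack_2_center and bay_left below 0.006 m and x of pack_2_leads in the frame of rack_mid below -0.05 m)) and value of joint each of latch_left, latch_right below 0.1 rad and ((distance between pack_1_center and bay_right below 0.006 m and x of pack_1_leads in the frame of rack_mid below -0.05 m) or (distance between pack_2_center and bay_right below 0.006 m and x of pack_2_leads in the frame of rack_mid below -0.05 m)) and linear speed of each of pack_1, pack_2 below 0.02 m/s); the robot touches nothing.
It fails at once if the cell tester is disturbed (moved more than 30 mm) (distance of cell_tester from where it was at the start of the episode above 0.03 m).
It fails at once if the tape roll is disturbed (moved more than 30 mm) (distance of tape_roll from where it was at the start of the episode above 0.03 m).
It fails at once if the red pliers is disturbed (moved more than 30 mm) (distance of pliers from where it was at the start of the episode above 0.03 m).
It also fails if it takes over 67 s, if anything falls off the work surface, if the arm or the gripper's body presses on something with over 40 N, if the wrist force passes 120 N, or if a joint passes its speed limit or range.

## Working session

There is one attempt and no reset: what is moved stays moved. The work goes in short steps, Python scripts to look and compute and a tool call to move; the robot and the scene stay as the last step left them, time stands still between calls to the robot, and variables do not carry over. Pictures are saved under pics/ and viewed, at most 10 in all, crops included, and the job is handed in when it is done.

Besides the shell and the picture viewer there is one more tool, called after ">>>" as a command line: name --argument value ..., lists and objects as JSON in quotes. carry_out: Moves the arm, as the interface text tells. Shifts and turns lie within -1 to 1; 1 stands for 0.04 m of shift or 0.1 rad of turn. Its arguments: {"type":"object","properties":{"targets":{"type":"string"},"newtons":{"type":"number"}},"required":["targets"]}

```bash
mkdir -p pics
python3 - <<'E'
from workcell import monitor, camera, get_calibration
import cv2
o=monitor.get_obs();print(o)
for n in("top","scene"):
    cv2.imwrite(f"pics/{n}0.png",camera(n)[:,:,::-1]);print(n,get_calibration(n))
E
```

```text
{'time': 0.0, 'q': array([-6.61769420e+01,  5.01098766e+00,  1.00337412e+01,  9.50999001e+01,
       -1.25347231e-03,  9.00000350e+01]), 'qd': array([-0.0096135 ,  0.03692486, -0.00203569, -0.06277591, -0.03169821,
       -0.04054999]), 'joint_efforts': array([-1.58519371e-03, -5.20395076e+01,  4.64799428e+01,  1.63186959e-02,
       -7.32659851e-05,  3.85988244e-05]), 'ee_pos': array([ 0.22214898, -0.50313673,  0.40397761]), 'tcp_rot': array([-1.79922853e+02,  1.25351834e-03,  2.38230247e+01]), 'wrist_force': array([-0.39081682,  0.32716076,  0.36007723]), 'torque': array([-0.01770085,  0.0363347 , -0.02440124]), 'grasp_force': 0.0, 'opening': 0.08551152637419825}
top {'fx': 555.775068114178, 'fy': 555.775068114178, 'cx': 314.7969337626426, 'cy': 241.08801801436283, 'view': array([[ 0.00782327, -0.99995243,  0.00582568,  0.02866212],
       [-0.99646043, -0.00828332, -0.083654  ,  0.51556065],
       [ 0.08369828, -0.00515061, -0.99647783,  1.39354714],
       [ 0.        ,  0.        ,  0.        ,  1.        ]])}
scene {'fx': 568.8815802172892, 'fy': 568.8815802172892, 'cx': 327.8942662862936, 'cy': 241.75867586025183, 'view': array([[-0.54877582, -0.83568163, -0.02193869,  0.3133914 ],
       [-0.3672532 ,  0.26457725, -0.89169724,  0.28203955],
       [ 0.75097948, -0.48128483, -0.45210035,  1.35841798],
       [ 0.        ,  0.        ,  0.        ,  1.        ]])}
```

View pics/top0.png

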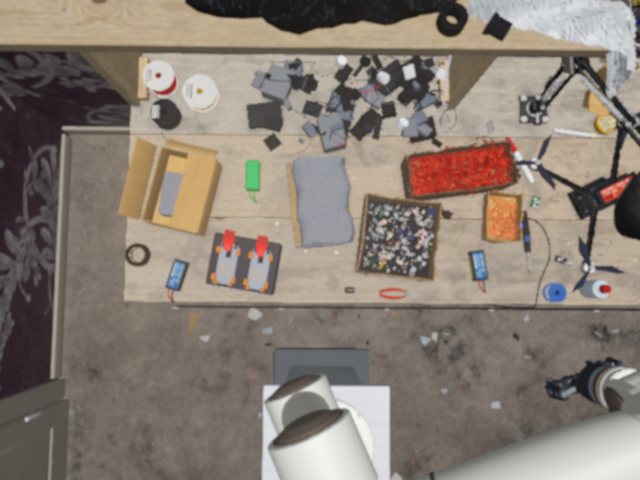

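View pics/scene0.png

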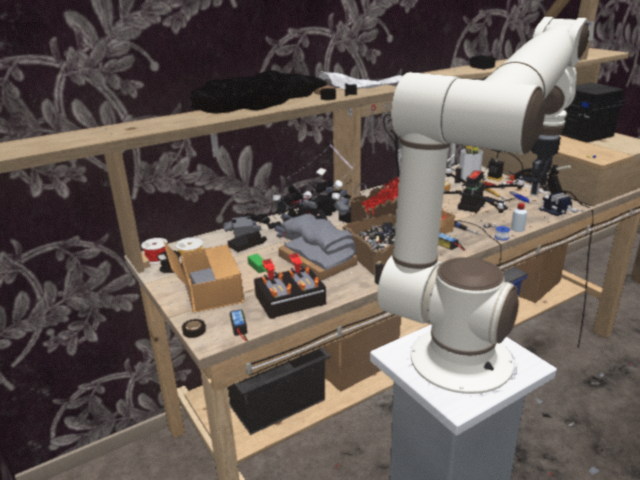

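The top picture shows two blue packs at (177,274) and (479,265), leads pointing down the picture. The rack is at (244,264) with red tabs at (229,238) and (262,243). The tape is at (137,254), the pliers at (397,293), and a small dark thing, probably the tester, at (349,290).

Things that could be taken for a pack: blue (177,274), blue (479,265), the green look-alike (253,176) and the blue tape ring (554,292). I choose the two blue, labelled ones and check them in a crop.

```bash
cat > h.py <<'E'
import numpy as np,cv2
from workcell import monitor,camera,get_calibration
from scipy.spatial.transform import Rotation as R
def px2w(c,u,v,z):
    V=c["view"];Rm=V[:3,:3];t=V[:3,3];C=-Rm.T@t
    d=Rm.T@np.array([(u-c["cx"])/c["fx"],(v-c["cy"])/c["fy"],1]);return C+d*(z-C[2])/d[2]
def w2px(c,p):
    q=c["view"][:3,:3]@np.array(p)+c["view"][:3,3];return c["fx"]*q[0]/q[2]+c["cx"],c["fy"]*q[1]/q[2]+c["cy"]
E
python3 - <<'E'
from h import *
im=cv2.imread("pics/top0.png");c=get_calibration("top")
cr=lambda x,y,w,h:cv2.resize(im[y:y+h,x:x+w],None,fx=5,fy=5,interpolation=cv2.INTER_CUBIC)
a=cr(155,225,130,75);b=np.hstack([cr(450,240,55,60)]);d=cr(335,280,75,22)
o=np.zeros((375+300,800,3),np.uint8);o=np.zeros((590,800,3),np.uint8)
o[:375,:650]=a;o[380:380+110,:375]=d
b=b[:,:];o[290:590,400:675]=np.where(np.ones_like(b),b,b)
cv2.imwrite("pics/crop1.png",o)
for n,u,v,z in[("packL",177,274,.03),("packR",479,265,.03),("rackpx",244,264,.064),("tabL",229,240,.108),("tabR",262,245,.108),("tester?",349,290,.0),("pliers",397,293,.01),("tape",137,254,.01)]:print(n,px2w(c,u,v,z).round(3))
E
```

```text
packL [0.429 0.379 0.03 ]
packR [ 0.457 -0.382  0.03 ]
rackpx [0.454 0.207 0.064]
tabL [0.509 0.238 0.108]
tabR [0.498 0.159 0.108]
tester? [ 0.392 -0.056  0.   ]
pliers [ 0.385 -0.178  0.01 ]
tape [0.479 0.487 0.01 ]
```

View pics/crop1.png

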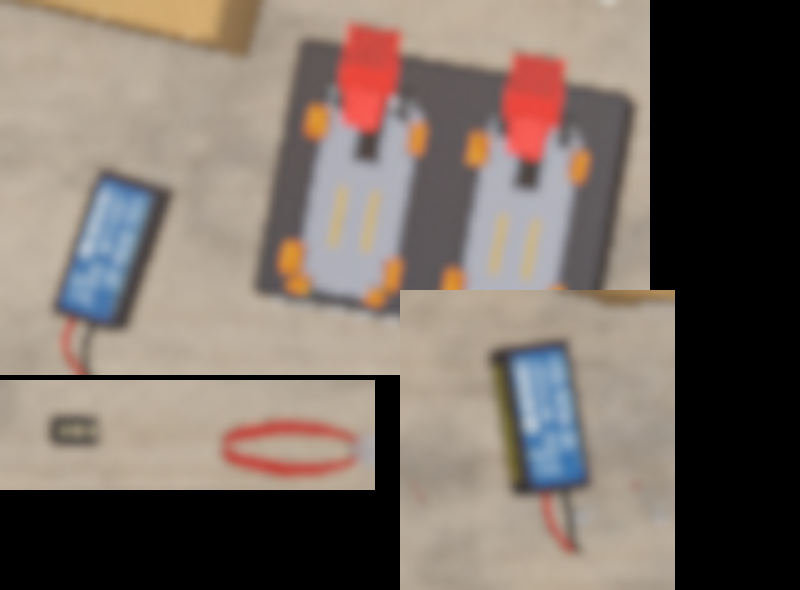

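The crop confirms both blue packs with leads at the front. The dark 72 mm tester stands at (349,290). The rack is turned about -10° and its four orange guides mark each bay.

```bash
cat >> h.py <<'E'
def plan(tgt,yaw,n,o=None):
    """rows from measured pose to tgt/yaw in n rows; prints units"""
    o=o or monitor.get_obs();p=np.array(o["ee_pos"]);rt=R.from_euler("xyz",o["tcp_rot"],degrees=True)
    rg=R.from_euler("xyz",[180,0,yaw],degrees=True);rv=(rt.inv()*rg).as_rotvec()
    for i in range(n):
        s=rt.inv().apply((np.array(tgt)-p)/n)/.04 if True else 0
        print(*s.round(3),*(rv/n/.1).round(3),";");rt=rt*R.from_rotvec(rv/n)
def tw(o=None):
    o=o or monitor.get_obs();T=np.eye(4);T[:3,:3]=R.from_euler("xyz",o["tcp_rot"],degrees=True).as_matrix();T[:3,3]=o["ee_pos"];return T
E
python3 - <<'E'
from h import *
c=get_calibration("top")
f=lambda x,y,z:px2w(c,155+x/5,225+y/5,z)
g=[f(*p,.079) for p in[(316,120),(418,137),(291,255),(393,275)]]
print(np.array(g).round(4),np.mean(g,0).round(4))
h=[f(*p,.079) for p in[(478,148),(580,165)]];print(np.array(h).round(4))
k=[f(*p,.064) for p in[(303,40),(634,98),(255,292)]];print(np.array(k).round(4))
for a,b in((g[2],g[0]),(g[3],g[1]),(k[2],k[0])):print(np.degrees(np.arctan2(*(a-b)[[1,0]]*-1)))
print(np.degrees(np.arctan2(*(k[0]-k[1])[[1,0]]))-90)
print((np.linalg.inv(tw())@np.linalg.inv(get_calibration("wrist")["view"])).round(3))
plan([.40,.20,.40],-10,22)
E
```

```text
[[0.4892 0.2684 0.079 ]
 [0.4813 0.2185 0.079 ]
 [0.4234 0.279  0.079 ]
 [0.4141 0.2294 0.079 ]] [0.452  0.2488 0.079 ]
[[0.4762 0.1892 0.079 ]
 [0.4683 0.1394 0.079 ]]
[[0.5298 0.2782 0.064 ]
 [0.5024 0.1144 0.064 ]
 [0.4055 0.2989 0.064 ]]
-9.201762950150549
-9.156382391602522
-9.447340741502646
-9.489243132752563
[[-0.001 -0.965 -0.264  0.066]
 [ 1.    -0.001 -0.001 -0.   ]
 [ 0.001 -0.264  0.965  0.03 ]
 [ 0.     0.     0.     1.   ]]
0.508 -0.649 0.005 -0.001 0.0 0.268 ;
0.49 -0.663 0.005 -0.001 0.0 0.268 ;
0.472 -0.676 0.005 -0.001 0.0 0.268 ;
0.454 -0.688 0.005 -0.001 0.0 0.268 ;
0.435 -0.7 0.005 -0.001 0.0 0.268 ;
0.416 -0.711 0.005 -0.001 0.0 0.268 ;
0.397 -0.722 0.005 -0.001 0.0 0.268 ;
0.377 -0.733 0.005 -0.001 0.0 0.268 ;
0.358 -0.743 0.005 -0.001 0.0 0.268 ;
0.338 -0.752 0.005 -0.001 0.0 0.268 ;
0.317 -0.761 0.005 -0.001 0.0 0.268 ;
0.297 -0.769 0.005 -0.001 0.0 0.268 ;
0.276 -0.777 0.005 -0.001 0.0 0.268 ;
0.255 -0.784 0.005 -0.001 0.0 0.268 ;
0.234 -0.79 0.005 -0.001 0.0 0.268 ;
0.213 -0.796 0.005 -0.001 0.0 0.268 ;
0.191 -0.802 0.005 -0.001 0.0 0.268 ;
0.17 -0.807 0.005 -0.001 0.0 0.268 ;
0.148 -0.811 0.005 -0.001 0.0 0.268 ;
0.126 -0.814 0.005 -0.001 0.0 0.268 ;
0.104 -0.818 0.005 -0.001 0.0 0.268 ;
0.082 -0.82 0.005 -0.001 0.0 0.268 ;
```

>>> carry_out --targets "0.47 -0.63 0 0 0 0.24 -1;0.47 -0.63 0 0 0 0.24 -1;0.47 -0.63 0 0 0 0.24 -1;0.47 -0.63 0 0 0 0.24 -1;0.47 -0.63 0 0 0 0.24 -1;0.47 -0.63 0 0 0 0.24 -1;0.47 -0.63 0 0 0 0.24 -1;0.47 -0.63 0 0 0 0.24 -1" --newtons 60

```text
time: 0.77
ee_pos: [0.2985, -0.2624, 0.4045]
tcp_rot: [-180.0, 0.0, 12.7]
wrist_force: [1.1, 0.1, 0.3]
opening: 0.0002
grasp_force: 0.0
```

>>> carry_out --targets "0.35 -0.7 0 0 0 0.24 -1;0.35 -0.7 0 0 0 0.24 -1;0.35 -0.7 0 0 0 0.24 -1;0.35 -0.7 0 0 0 0.24 -1;0.35 -0.7 0 0 0 0.24 -1;0.35 -0.7 0 0 0 0.24 -1;0.35 -0.7 0 0 0 0.24 -1;0.35 -0.7 0 0 0 0.24 -1"

```text
time: 1.43
ee_pos: [0.3781, -0.0252, 0.4047]
tcp_rot: [180.0, -0.0, 1.8]
wrist_force: [0.6, -0.8, -0.0]
opening: -0.0004
grasp_force: 0.0
```

>>> carry_out --targets "0.21 -0.78 0 0 0 0.25 -1;0.21 -0.78 0 0 0 0.25 -1;0.21 -0.78 0 0 0 0.25 -1;0.21 -0.78 0 0 0 0.25 -1;0.21 -0.78 0 0 0 0.25 -1;0.21 -0.78 0 0 0 0.25 -1;0.21 -0.78 0 0 0 0.25 -1;0 0 0 0 0 0 -1"

```text
time: 2.1
ee_pos: [0.4391, 0.025, 0.4125]
tcp_rot: [-173.5, 0.5, 1.7]
wrist_force: [0.0, 0.1, 0.1]
opening: -0.0001
grasp_force: 0.0
```

Run:
```python
from h import *
o=monitor.get_obs();c=get_calibration("wrist");im=camera("wrist")[:,:,::-1].copy()
print(o["ee_pos"],o["tcp_rot"],o["time"],o["opening"]);np.save("w1.npy",np.vstack([c["view"],[c["fx"],c["fy"],c["cx"],c["cy"]]]))
cv2.imwrite("pics/w1.png",im)
```

```text
[0.4391222  0.025018   0.41252377] [-173.5475208     0.50049357    1.67511079] 2.1 -0.00012187701590060866
```

View pics/w1.png

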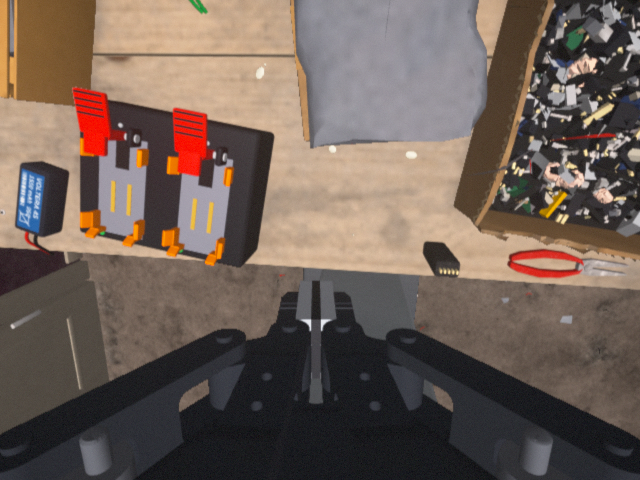

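The wrist view shows the rack at the left (tabs at (92,120) and (190,130)), pack L at (42,195), the tester at (440,258) and the pliers at (545,262). The third move came up short with a tilt, so I check the joints.

Run:
```python
from h import *
o=monitor.get_obs();print(o["q"].round(1),o["qd"].round(1),o["wrist_force"],o["joint_efforts"].round(1))
```

```text
[  1.6  -9.6  -3.3  96.9   6.4 180. ] [ 0.1 -1.5 -1.4  0.3 -0.9  0.1] [ 0.30974133  0.00910271 -0.26723547] [  0.1 -34.8  47.   -0.1   0.6   0. ]
```

>>> carry_out --targets "0 0 0 -0.57 0 0 -1;0 0 0 -0.57 0.08 0 -1;0 -0.8 0 0 0 -1 -1;0 -0.8 0 0 0 -1 -1;0 -0.8 0 0 0 -1 -1;0 -0.8 0 0 0 -1 -1;0 -0.8 0 0 0 -1 -1;0 0 0 0 0 -1 -1"

```text
time: 2.82
ee_pos: [0.3986, 0.1738, 0.413]
tcp_rot: [-179.8, -0.1, 37.1]
wrist_force: [0.3, 0.1, 0.1]
opening: -0.0002
grasp_force: 0.0
```

>>> carry_out --targets "0 0 0 0 0 -1 -1;0 0 0 0 0 -1 -1;0 0 0 0 0 -1 -1;0 0 0 0 0 -1 -1;0 0 0 0 0 -1 -1;0 0 0 0 0 -1 -1;0 0 0 0 0 -1 -1;0 0 0 0 0 -1 -1"

```text
time: 3.48
ee_pos: [0.4002, 0.1704, 0.413]
tcp_rot: [-180.0, -0.1, 82.7]
wrist_force: [-0.1, -0.9, 0.3]
opening: -0.0003
grasp_force: 0.0
```

>>> carry_out --targets "0 0 0 0 0 -1 -1;0 0 0 0 0 -1 -1;0 0 0 0 0 -1 -1;0 0 0 0 0 -1 -1;0 0 0 0 0 -1 -1;0 0 0 0 0 -1 -1;0 0 0 0 0 -1 -1;0 0 0 0 0 -1 -1"

```text
time: 4.15
ee_pos: [0.4002, 0.1704, 0.413]
tcp_rot: [180.0, -0.1, 128.5]
wrist_force: [-0.6, 1.0, 0.8]
opening: -0.0001
grasp_force: 0.0
```

Run:
```python
from h import *
o=monitor.get_obs();print(o["q"].round(1),o["ee_pos"],o["tcp_rot"]);plan([.455,.21,.40],170.6,8)
```

```text
[ 23.  -10.5  -3.8  96.6   0.1  74.5] [0.40022614 0.17044004 0.41296329] [ 1.79951174e+02 -1.12205257e-01  1.28532727e+02]
-0.01 0.211 0.041 0.002 -0.002 -0.918 ;
-0.029 0.209 0.041 0.002 -0.002 -0.918 ;
-0.048 0.206 0.041 0.002 -0.002 -0.918 ;
-0.067 0.2 0.041 0.002 -0.002 -0.918 ;
-0.085 0.193 0.041 0.002 -0.002 -0.918 ;
-0.102 0.185 0.041 0.002 -0.002 -0.918 ;
-0.119 0.175 0.041 0.002 -0.002 -0.918 ;
-0.134 0.163 0.041 0.002 -0.002 -0.918 ;
```

>>> carry_out --targets "-0.01 0.24 0.05 0 0 -0.99 -1;-0.03 0.24 0.05 0 0 -0.99 -1;-0.06 0.24 0.05 0 0 -0.99 -1;-0.08 0.23 0.05 0 0 -0.99 -1;-0.1 0.22 0.05 0 0 -0.99 -1;-0.12 0.21 0.05 0 0 -0.99 -1;-0.2 0.2 0.05 0 0 -0.99 -1;0 0 0 0 0 -0.46 -1"

```text
time: 4.82
ee_pos: [0.4584, 0.2108, 0.3981]
tcp_rot: [179.9, -0.1, 170.9]
wrist_force: [0.7, -0.6, 0.2]
opening: -0.0
grasp_force: 0.0
```

Run:
```python
from h import *
o=monitor.get_obs();c=get_calibration("wrist");im=camera("wrist")[:,:,::-1].copy()
print(o["ee_pos"],o["tcp_rot"],o["time"],o["q"].round(1));np.save("w2.npy",c,allow_pickle=True)
cv2.imwrite("pics/w2.png",im)
```

```text
[0.4583972  0.21081015 0.39805376] [ 1.79908903e+02 -8.58605227e-02  1.70920940e+02] 4.8167 [24.7 -1.4  2.8 94.2  0.1 33.7]
```

View pics/w2.png

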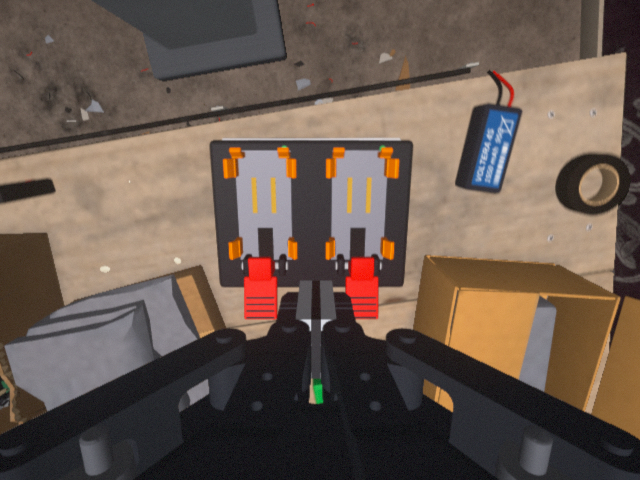

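Here the picture's right is the left bay. The bay plates are at (265,200) and (358,200), the tabs at (261,297) and (362,297), pack L at (490,148), the tape at (592,183). I compute the positions.

Run:
```python
from h import *
c=np.load("w2.npy",allow_pickle=True).item();im=cv2.imread("pics/w2.png");hsv=cv2.cvtColor(im,cv2.COLOR_BGR2HSV)
m=cv2.inRange(hsv,(8,170,150),(18,255,255));m[300:]=0;m[:140]=0
n,l,s,ce=cv2.connectedComponentsWithStats(m)
G=[]
for i in range(1,n):
    if s[i,4]>60 and ce[i][0]<410:print("or",s[i],ce[i].round(1),px2w(c,*ce[i],.075).round(4))
k=[px2w(c,u,v,.064) for u,v in[(212,142),(411,141),(404,287),(219,287)]];print(np.array(k).round(4),np.mean(k,0).round(4))
m=cv2.inRange(hsv,(0,170,120),(5,255,255));m[:230]=0
n,l,s,ce=cv2.connectedComponentsWithStats(m)
for i in range(1,n):
    if s[i,4]>200:print("red",s[i],ce[i].round(1),px2w(c,s[i,0]+s[i,2]/2,s[i,1]+s[i,3]-13,.108).round(4))
m=cv2.inRange(hsv,(95,120,90),(115,255,255));m[:,:440]=0;m=cv2.morphologyEx(m,cv2.MORPH_CLOSE,np.ones((7,7)))
n,l,s,ce=cv2.connectedComponentsWithStats(m);i=1+np.argmax(s[1:,4]);print("blue",s[i])
ys,xs=np.where(l==i);r=cv2.minAreaRect(np.c_[xs,ys].astype(np.float32));b=cv2.boxPoints(r);print(b)
w=np.array([px2w(c,*p,.03) for p in b]);print(w.round(4),w.mean(0).round(4),np.linalg.norm(w-np.roll(w,1,0),axis=1).round(4))
for a,b2 in((0,1),(1,2)):d=w[b2]-w[a];print(np.degrees(np.arctan2(d[1],d[0])))
```

```text
or [223 147  20  32 376] [231.2 162.3] [0.3985 0.1533 0.075 ]
or [277 147  19  32 295] [287.8 161.4] [0.405  0.1978 0.075 ]
or [326 147  19  32 313] [333.5 161.6] [0.4109 0.2336 0.075 ]
or [379 147  20  32 371] [390.  162.5] [0.4187 0.2779 0.075 ]
or [228 240  13  20 201] [234.2 249.4] [0.4696 0.1399 0.075 ]
or [288 240   9  20 156] [292.1 249.3] [0.4774 0.1883 0.075 ]
or [326 240   9  20 154] [329.9 249.4] [0.4826 0.22   0.075 ]
or [382 240  12  20 206] [387.5 249.2] [0.4902 0.2682 0.075 ]
[[0.3804 0.1389 0.064 ]
 [0.4054 0.2987 0.064 ]
 [0.5319 0.2809 0.064 ]
 [0.5051 0.1155 0.064 ]] [0.4557 0.2085 0.064 ]
red [ 244  257   33   62 1668] [259.9 287.6] [0.5096 0.1594 0.108 ]
red [ 345  257   34   62 1557] [362.5 286. ] [0.5224 0.2381 0.108 ]
blue [ 472  109   46   80 2230]
[[470.54672 183.90381]
 [489.60318 106.48694]
 [518.339   113.56036]
 [499.2825  190.97723]]
[[0.4543 0.3587 0.03  ]
 [0.3885 0.3786 0.03  ]
 [0.3985 0.4036 0.03  ]
 [0.4652 0.385  0.03  ]] [0.4266 0.3815 0.03  ] [0.0285 0.0687 0.0269 0.0692]
163.1851935988779
68.17596046437168
```

Run:
```python
from h import *
c=np.load("w2.npy",allow_pickle=True).item();im=cv2.imread("pics/w2.png")
y=np.radians(-9.1);ex=np.array([np.cos(y),np.sin(y)]);ey=np.array([-ex[1],ex[0]])
def s(n,u,v,z):p=px2w(c,u,v,z);print(n,z,p.round(4),"rx %.4f ry %.4f"%(p[:2]@ex,p[:2]@ey))
print("cam",np.linalg.inv(c["view"])[:3,3])
for z in(.064,.076,.082):
    s("rear end(+39)",388,260,z);s("rear start(+25)",388,240,z);s("front rear-end(-25)",390,179,z);s("front end",390,147,z)
s("plate front",358,150,.064);s("rack front",311,141,.064);s("rack rear",311,287,.064)
s("plate l",332,200,.064);s("plate r",387,200,.064);s("plateR l",237,200,.064);s("plateR r",292,200,.064)
s("tab rear(+17)",362,319,.108);s("tab front(-17)",362,277,.108)
cv2.imwrite("pics/c2.png",cv2.resize(im[135:325,320:420],None,fx=5.5,fy=3,interpolation=cv2.INTER_CUBIC) if 0 else cv2.resize(im[135:330,200:420],None,fx=3,fy=3,interpolation=cv2.INTER_CUBIC))
```

```text
cam [0.39199108 0.22145942 0.36795475]
rear end(+39) 0.064 [0.5039 0.2693 0.064 ] rx 0.4550 ry 0.3456
rear start(+25) 0.064 [0.4856 0.2713 0.064 ] rx 0.4365 ry 0.3447
front rear-end(-25) 0.064 [0.4332 0.2786 0.064 ] rx 0.3837 ry 0.3436
front end 0.064 [0.4074 0.2813 0.064 ] rx 0.3577 ry 0.3422
rear end(+39) 0.076 [0.4995 0.2674 0.076 ] rx 0.4509 ry 0.3431
rear start(+25) 0.076 [0.4819 0.2693 0.076 ] rx 0.4332 ry 0.3422
front rear-end(-25) 0.076 [0.4315 0.2763 0.076 ] rx 0.3824 ry 0.3411
front end 0.076 [0.4067 0.279  0.076 ] rx 0.3575 ry 0.3398
rear end(+39) 0.082 [0.4973 0.2665 0.082 ] rx 0.4489 ry 0.3418
rear start(+25) 0.082 [0.48   0.2684 0.082 ] rx 0.4315 ry 0.3409
front rear-end(-25) 0.082 [0.4307 0.2752 0.082 ] rx 0.3818 ry 0.3399
front end 0.082 [0.4064 0.2778 0.082 ] rx 0.3574 ry 0.3386
plate front 0.064 [0.4056 0.2552 0.064 ] rx 0.3601 ry 0.3162
rack front 0.064 [0.3924 0.2184 0.064 ] rx 0.3530 ry 0.2777
rack rear 0.064 [0.5184 0.1977 0.064 ] rx 0.4806 ry 0.2772
plate l 0.064 [0.4429 0.2282 0.064 ] rx 0.4013 ry 0.2953
plate r 0.064 [0.4504 0.2742 0.064 ] rx 0.4013 ry 0.3420
plateR l 0.064 [0.4301 0.1487 0.064 ] rx 0.4012 ry 0.2148
plateR r 0.064 [0.4375 0.1947 0.064 ] rx 0.4012 ry 0.2614
tab rear(+17) 0.108 [0.5336 0.2367 0.108 ] rx 0.4894 ry 0.3181
tab front(-17) 0.108 [0.4982 0.2412 0.108 ] rx 0.4538 ry 0.3170
```

View pics/c2.png

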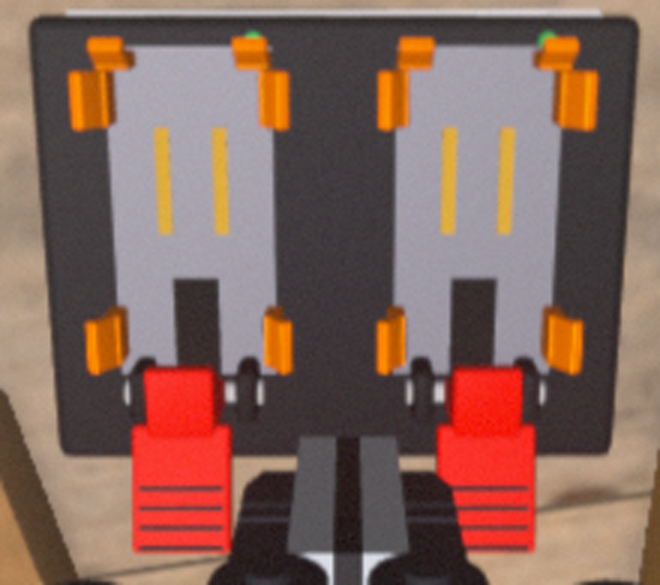

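Guides, plate and latch nose agree on the bay centres: left (0.453, 0.249), right (0.440, 0.170), rack yaw -9.1°. I press the tabs at about (0.522, 0.238) and (0.510, 0.159).

Run:
```python
from h import *
plan([.5222,.2379,.295],170.9,5)
```

```text
-0.297 0.185 0.516 0.003 -0.004 0.002 ;
-0.297 0.185 0.517 0.003 -0.004 0.002 ;
-0.297 0.186 0.517 0.003 -0.004 0.002 ;
-0.296 0.186 0.517 0.003 -0.004 0.002 ;
-0.296 0.186 0.517 0.003 -0.004 0.002 ;
```

>>> carry_out --targets "-0.3 0.19 0.52 0 0 0 -1;-0.3 0.19 0.52 0 0 0 -1;-0.3 0.18 0.52 0 0 0 -1;-0.29 0.18 0.52 0 0 0 -1;-0.29 0.18 0.5 0 0 0 -1;0 0 0.2 0 0 0 -1;0 0 0.15 0 0 0 -1;0 0 0.1 0 0 0 -1"

```text
time: 5.53
ee_pos: [0.522, 0.2371, 0.2793]
tcp_rot: [179.8, 0.1, 170.5]
wrist_force: [5.5, -2.7, 10.1]
opening: -0.0001
grasp_force: 4.3
```

>>> carry_out --targets "0 0 0.1 0 0 0 -1;0 0 0.1 0 0 0 -1;0 0 0.05 0 0 0 -1;0 0 0.05 0 0 0 -1;0 0 0.05 0 0 0 -1;0 0 0.05 0 0 0 -1;0 0 0 0 0 0 -1;0 0 0 0 0 0 -1"

```text
time: 6.2
ee_pos: [0.5255, 0.2365, 0.2695]
tcp_rot: [179.6, 1.1, 170.4]
wrist_force: [24.5, -10.8, 22.1]
opening: -0.0
grasp_force: 13.8
```

The force is up and rearward, as expected from a tab turned against its stop. I lift off and check the latch numerically.

>>> carry_out --targets "0 0 -0.2 0 0 0 -1;0 0 -0.4 0 0 0 -1;0 0 -0.5 0 0 0 -1;0 0 -0.6 0 0 0 -1;0 0 -0.6 0 0 0 -1;0 0 0 0 -0.1 -0.05 -1;0.35 -0.3 0 0 -0.1 -0.05 -1;0.35 -0.3 0 0 0 0 -1"

```text
time: 6.87
ee_pos: [0.4896, 0.2176, 0.3543]
tcp_rot: [179.8, 1.2, 171.2]
wrist_force: [0.2, 0.0, -0.5]
opening: -0.0002
grasp_force: 0.0
```

Run:
```python
from h import *
o=monitor.get_obs();print(o["ee_pos"],o["tcp_rot"],o["wrist_force"])
c=get_calibration("wrist");im=camera("wrist")[:,:,::-1].copy();cv2.imwrite("pics/w3.png",im)
hsv=cv2.cvtColor(im,cv2.COLOR_BGR2HSV);m=cv2.inRange(hsv,(0,170,120),(5,255,255))
y=np.radians(-9.1);ex=np.array([np.cos(y),np.sin(y)]);ey=np.array([-ex[1],ex[0]])
n,l,s,ce=cv2.connectedComponentsWithStats(m)
for i in range(1,n):
    if s[i,4]>300:
        f=px2w(c,s[i,0]+s[i,2]/2,s[i,1],.1)[:2];b=px2w(c,s[i,0]+s[i,2]/2,s[i,1]+s[i,3],.1)[:2];print(s[i],"nose rx",f@ex,"end",b@ex,"ry",f@ey)
```

```text
[0.48962643 0.21759605 0.35432331] [179.83641644   1.20431946 171.18161471] [ 0.21496583  0.0135196  -0.54803934]
[ 330  199   38  103 2422] nose rx 0.423017858266797 end 0.49369141069893707 ry 0.3139003987045024
[ 205  220   44   76 2642] nose rx 0.43669712745972655 end 0.48939719482189714 ry 0.2370318536736402
```

View pics/w3.png

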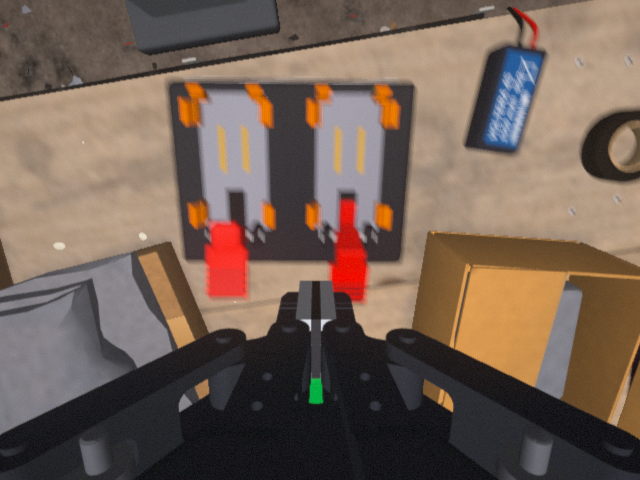

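Run:
```python
from h import *
plan([.5096,.1589,.296],170.9,5)
```

```text
-0.148 -0.267 0.296 0.004 0.039 0.009 ;
-0.15 -0.266 0.295 0.004 0.039 0.009 ;
-0.151 -0.266 0.295 0.004 0.039 0.009 ;
-0.153 -0.266 0.294 0.004 0.039 0.009 ;
-0.154 -0.266 0.294 0.004 0.039 0.009 ;
```

The left latch is open: its foot shows at (347,215) and its nose is turned back. Now the right tab.

>>> carry_out --targets "-0.15 -0.27 0.3 0 0.05 0.01 -1;-0.15 -0.27 0.3 0 0.05 0.01 -1;-0.15 -0.27 0.3 0 0.05 0.01 -1;-0.15 -0.26 0.3 0 0.05 0.01 -1;-0.15 -0.26 0.3 0 0 0 -1;0 0 0.2 0 0 0 -1;0 0 0.15 0 0 0 -1;0 0 0.1 0 0 0 -1"

```text
time: 7.58
ee_pos: [0.5134, 0.1602, 0.2752]
tcp_rot: [179.9, 0.1, 170.9]
wrist_force: [1.9, -1.3, 4.6]
opening: -0.0
grasp_force: 2.1
```

>>> carry_out --targets "0 0 0.1 0 0 0 -1;0 0 0.05 0 0 0 -1;0 0 0.05 0 0 0 -1;0 0 0.05 0 0 0 -1;0 0 0.05 0 0 0 -1;0 0 0.02 0 0 0 -1;0 0 0 0 0 0 -1;0 0 0 0 0 0 -1"

```text
time: 8.25
ee_pos: [0.517, 0.1599, 0.2675]
tcp_rot: [179.8, 1.0, 170.8]
wrist_force: [26.0, -12.2, 18.0]
opening: -0.0001
grasp_force: 12.8
```

>>> carry_out --targets "0 0 -0.2 0 0 0 -1;0 0 -0.4 0 0 0 -1;0 0 -0.5 0 0 0 -1;0 0 -0.6 0 0 0 -1;0 0 -0.6 0 0 0 -1;0.5 0.2 0 0 0 0 -1;0.5 0.2 0 0 0 0 -1;0 0 0 0 0 0 -1"

```text
time: 8.92
ee_pos: [0.4738, 0.1837, 0.3548]
tcp_rot: [179.8, -0.1, 171.0]
wrist_force: [-1.0, 0.2, 0.1]
opening: -0.0001
grasp_force: 0.0
```

Run:
```python
from h import *
o=monitor.get_obs();print(o["ee_pos"],o["tcp_rot"],o["wrist_force"])
c=get_calibration("wrist");im=camera("wrist")[:,:,::-1].copy();cv2.imwrite("pics/w4.png",im)
hsv=cv2.cvtColor(im,cv2.COLOR_BGR2HSV);m=cv2.inRange(hsv,(0,170,120),(5,255,255))
y=np.radians(-9.1);ex=np.array([np.cos(y),np.sin(y)]);ey=np.array([-ex[1],ex[0]])
n,l,s,ce=cv2.connectedComponentsWithStats(m)
for i in range(1,n):
    if s[i,4]>300:
        f=px2w(c,s[i,0]+s[i,2]/2,s[i,1],.1)[:2];b=px2w(c,s[i,0]+s[i,2]/2,s[i,1]+s[i,3],.1)[:2];print(s[i],"nose rx",f@ex,"end",b@ex,"ry",f@ey)
plan([.43,.375,.30],163.2,8)
```

```text
[0.47383258 0.18372442 0.35475115] [ 1.79841151e+02 -9.48428224e-02  1.71020860e+02] [-0.99312028  0.23987865  0.06335322]
[ 268  226   33   99 1707] nose rx 0.42463170720862237 end 0.49472934370091376 ry 0.23733634045773164
[ 381  226   42  100 2644] nose rx 0.4246229409758266 end 0.49557948879187536 ry 0.31243571993622593
0.231 0.57 0.172 0.003 -0.002 0.171 ;
0.241 0.566 0.172 0.003 -0.002 0.171 ;
0.251 0.561 0.171 0.003 -0.002 0.171 ;
0.26 0.557 0.171 0.003 -0.002 0.171 ;
0.27 0.553 0.171 0.003 -0.002 0.171 ;
0.279 0.548 0.171 0.003 -0.002 0.171 ;
0.288 0.543 0.171 0.003 -0.002 0.171 ;
0.298 0.538 0.17 0.003 -0.002 0.171 ;
```

Both latches read alike (open). Now above pack L, opening the gripper.

>>> carry_out --targets "0.23 0.57 0 0 0 0.17 1;0.24 0.57 0 0 0 0.17 1;0.25 0.56 0 0 0 0.17 1;0.26 0.56 0 0 0 0.17 1;0.27 0.55 0 0 0 0.17 1;0.28 0.55 0 0 0 0.17 1;0.29 0.54 0 0 0 0.17 1;0.3 0.54 0 0 0 0.17 1"

```text
time: 9.63
ee_pos: [0.4311, 0.3757, 0.3543]
tcp_rot: [179.9, -0.1, 163.1]
wrist_force: [1.1, -0.6, -0.1]
opening: 0.0853
grasp_force: 0.0
```

```bash
cat > pk.py <<'E'
from h import *
def look(name):
    o=monitor.get_obs();print(o["ee_pos"],o["tcp_rot"],o["time"],o["opening"])
    c=get_calibration("wrist");im=camera("wrist")[:,:,::-1].copy();cv2.imwrite(f"pics/{name}.png",im)
    hsv=cv2.cvtColor(im,cv2.COLOR_BGR2HSV);m=cv2.inRange(hsv,(95,110,70),(118,255,255));m=cv2.morphologyEx(m,cv2.MORPH_CLOSE,np.ones((15,15)))
    n,l,s,ce=cv2.connectedComponentsWithStats(m);i=1+np.argmax(s[1:,4]);print("blue",s[i])
    ys,xs=np.where(l==i);b=cv2.boxPoints(cv2.minAreaRect(np.c_[xs,ys].astype(np.float32)));print(b.round(0).tolist())
    w=np.array([px2w(c,*p,.03) for p in b]);print(w.mean(0).round(4),np.linalg.norm(w-np.roll(w,1,0),axis=1).round(4))
    for k in(0,1,2,3):d=w[(k+1)%4]-w[k];print(np.degrees(np.arctan2(d[1],d[0])).round(1))
    x0,y0,ww,h=s[i][:4];q=im[max(0,y0-50):y0+h+40,max(0,x0-60):x0+ww+60];print("crop",max(0,x0-60),max(0,y0-50))
    cv2.imwrite(f"pics/{name}c.png",cv2.resize(q,None,fx=2,fy=2))
E
python3 -c "
from pk import *
look('p1')"
```

```text
[0.43112336 0.37567806 0.35428122] [ 1.79916220e+02 -8.51040393e-02  1.63111202e+02] 9.6333 0.08530153809804862
blue [ 306  174   36   81 2252]
[[306.0, 174.0], [341.0, 174.0], [341.0, 254.0], [306.0, 254.0]]
[0.4265 0.3846 0.03  ] [0.0676 0.0282 0.0676 0.0299]
73.0
-15.9
-107.0
162.6
crop 246 124
```

View pics/p1c.png

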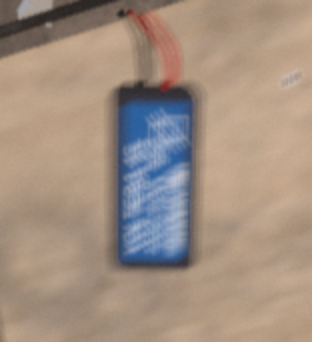

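The crop shows pack L aligned with the tool, leads up (front), body centre at pixel (323.5,213), which gives about (0.426, 0.384). Now I descend and grip.

>>> carry_out --targets "0.18 0.17 0.5 0 0 0 0.6;0 0 0.9 0 0 0 0.6;0 0 0.9 0 0 0 0.6;0 0 0.9 0 0 0 0.6;0 0 0.7 0 0 0 0.6;0 0 0.4 0 0 0 0.6;0 0 0.2 0 0 0 0.6;0 0 0 0 0 0 0.6"

```text
time: 10.35
ee_pos: [0.4257, 0.383, 0.1728]
tcp_rot: [-179.9, -0.2, 163.2]
wrist_force: [0.6, -0.4, -0.7]
opening: 0.0681
grasp_force: 0.0
```

>>> carry_out --targets "0 0 0 0 0 0 -1;0 0 0 0 0 0 -1;0 0 0 0 0 0 -1;0 0 0 0 0 0 -1;0 0 0 0 0 0 -1;0 0 0 0 0 0 -1;0 0 -0.2 0 0 0 -1;0 0 -0.4 0 0 0 -1"

```text
time: 11.02
ee_pos: [0.4252, 0.3832, 0.1984]
tcp_rot: [-180.0, -0.2, 163.2]
wrist_force: [-0.7, -0.5, -2.0]
opening: 0.035
grasp_force: 60.4
```

>>> carry_out --targets "0 0 -0.7 0 0 0 -1;0 0 -0.8 0 0 0 -1;0 0 -0.8 0 0 0 -1;0 0 -0.7 0 0 0 -1;0 0 -0.2 0 0 0 -1;0 0 0 0 0 0 -1;0 0 0 0 0 0 -1;0 0 0 0 0 0 -1"

```text
time: 11.68
ee_pos: [0.4256, 0.3831, 0.3253]
tcp_rot: [-180.0, -0.2, 163.2]
wrist_force: [-0.1, 0.6, -2.3]
opening: 0.0348
grasp_force: 60.6
```

Run:
```python
from pk import *
look('p1b')
im=cv2.imread('pics/p1b.png');cv2.imwrite('pics/p1bc.png',im[100:480,120:520])
plan([.4531,.2490,.31],170.9,6)
```

```text
[0.42558776 0.38314943 0.32528546] [-1.79988583e+02 -1.54951406e-01  1.63186622e+02] 11.6833 0.03478720318255618
blue [  277   250    78   154 11167]
[[277.0, 250.0], [354.0, 250.0], [354.0, 403.0], [277.0, 403.0]]
[0.5054 0.3589 0.03  ] [0.1389 0.0591 0.1389 0.0668]
73.1
-15.3
-106.9
161.5
crop 217 200
-0.272 -0.502 0.062 -0.001 -0.005 -0.224 ;
-0.26 -0.508 0.063 -0.001 -0.005 -0.224 ;
-0.249 -0.513 0.063 -0.001 -0.005 -0.224 ;
-0.237 -0.519 0.063 -0.001 -0.005 -0.224 ;
-0.226 -0.524 0.063 -0.001 -0.005 -0.224 ;
-0.214 -0.529 0.063 -0.001 -0.005 -0.224 ;
```

View pics/p1bc.png

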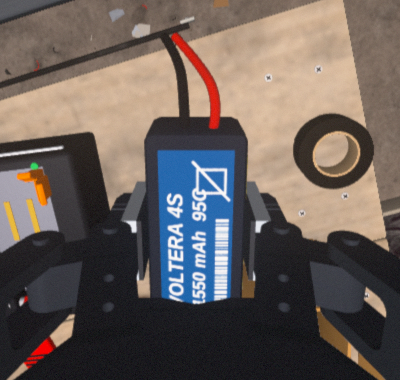

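Run:
```python
from h import *
c=get_calibration("wrist");T=np.linalg.inv(tw())
for u,v,z in((317,236,.1825),(317,218,.1525),(317,236,.18)):
    p=px2w(c,u,v,z);print((T@np.r_[p,1])[:3].round(4))
for u in(268,363):print((T@np.r_[px2w(c,u,240,.1825),1])[:3].round(4))
```

```text
[0.0371 0.0005 0.1427]
[0.0366 0.0006 0.1727]
[0.0364 0.0005 0.1452]
[ 0.0358 -0.0154  0.1427]
[0.0358 0.0153 0.1427]
```

>>> carry_out --targets "-0.27 -0.5 0.06 0 0 -0.22 -1;-0.26 -0.51 0.06 0 0 -0.22 -1;-0.24 -0.51 0.06 0 0 -0.23 -1;-0.23 -0.52 0.06 0 0 -0.23 -1;-0.22 -0.52 0.06 0 0 -0.22 -1;-0.21 -0.53 0.06 0 0 -0.22 -1;0 0 0 0 0 0 -1;0 0 0 0 0 0 -1"

```text
time: 12.4
ee_pos: [0.4523, 0.2487, 0.3111]
tcp_rot: [179.9, -0.2, 170.7]
wrist_force: [0.2, 1.1, -1.5]
opening: 0.0349
grasp_force: 60.6
```

Run:
```python
from h import *
o=monitor.get_obs();print(o["ee_pos"],o["tcp_rot"],o["opening"]);plan([.4516,.2492,.265],170.9,4)
```

```text
[0.45227704 0.24867497 0.31109709] [ 1.79944554e+02 -1.59320366e-01  1.70743571e+02] 0.034853674757503
0.004 0.002 0.288 0.002 -0.007 -0.007 ;
0.004 0.002 0.288 0.002 -0.007 -0.007 ;
0.004 0.002 0.288 0.002 -0.007 -0.007 ;
0.004 0.002 0.288 0.002 -0.007 -0.007 ;
```

>>> carry_out --targets "0.01 0.01 0.3 0 0 0 -1;0.01 0 0.3 0 0 0 -1;0 0 0.3 0 0 0 -1;0 0 0.25 0 0 0 -1;0 0 0.15 0 0 0 -1;0 0 0.1 0 0 0 -1;0 0 0.1 0 0 0 -1;0 0 0.05 0 0 0 -1"

```text
time: 13.07
ee_pos: [0.4514, 0.2504, 0.2505]
tcp_rot: [179.9, -0.1, 170.9]
wrist_force: [-2.8, -0.5, 3.8]
opening: 0.035
grasp_force: 61.3
```

>>> carry_out --targets "0 0 0.05 0 0 0 -1;0 0 0.05 0 0 0 -1;0 0 0.05 0 0 0 -1;0 0 0.05 0 0 0 -1;0 0 0.05 0 0 0 -1;0 0 0.05 0 0 0 -1;0 0 0 0 0 0 -1;0 0 0 0 0 0 -1"

```text
time: 13.73
ee_pos: [0.4514, 0.2502, 0.241]
tcp_rot: [179.8, 0.0, 170.9]
wrist_force: [-8.6, -5.1, 21.7]
opening: 0.0349
grasp_force: 63.4
```

>>> carry_out --targets "0 0 0.05 0 0 0 -1;0 0 0.05 0 0 0 -1;0 0 0 0 0 0 -1;0 0 0.03 0 0 0 -1;0 0 0 0 0 0 -1;0 0 0 0 0 0 -1;0 0 0 0 0 0 -1;0 0 0 0 0 0 -1"

```text
time: 14.4
ee_pos: [0.451, 0.25, 0.2409]
tcp_rot: [179.7, 0.2, 170.9]
wrist_force: [-25.5, -14.1, 63.0]
opening: 0.0352
grasp_force: 68.9
```

>>> carry_out --targets "0 0 -0.1 0 0 0 -1;0 0 -0.05 0 0 0 -1;0 0 0 0 0 0 -1;0 0 0 0 0 0 -1;0 0 0 0 0 0 -1;0 0 0 0 0 0 -1;0 0 0 0 0 0 -1;0 0 0 0 0 0 -1"

```text
time: 15.07
ee_pos: [0.4518, 0.2504, 0.2411]
tcp_rot: [179.8, 0.0, 170.9]
wrist_force: [-4.0, -3.3, 17.5]
opening: 0.035
grasp_force: 63.1
```

Run:
```python
from h import *
c=get_calibration("wrist");im=camera("wrist")[:,:,::-1].copy();cv2.imwrite("pics/s1.png",im);sc=camera("scene")[:,:,::-1].copy();cv2.imwrite("pics/s1s.png",sc)
T=camera("top")[:,:,::-1].copy();cv2.imwrite("pics/s1t.png",T)
cs=get_calibration("scene")
o=np.zeros((600,800,3),np.uint8);o[:480,:430]=im[:,100:530]
u,v=map(int,w2px(cs,[.46,.21,.09]));print(u,v)
q=cv2.resize(sc[v-35:v+35,u-45:u+45],None,fx=4,fy=4,interpolation=cv2.INTER_CUBIC);o[:280,440:800]=q
q=cv2.resize(T[225:300,205:290],None,fx=4,fy=4,interpolation=cv2.INTER_CUBIC);o[290:590,440:780]=q
cv2.imwrite("pics/s1c.png",o);ob=monitor.get_obs();print(ob["wrist_force"],ob["ee_pos"])
```

```text
285 273
[-4.89625458 -3.1197367  18.70023152] [0.4517737  0.25043145 0.24102077]
```

View pics/s1c.png

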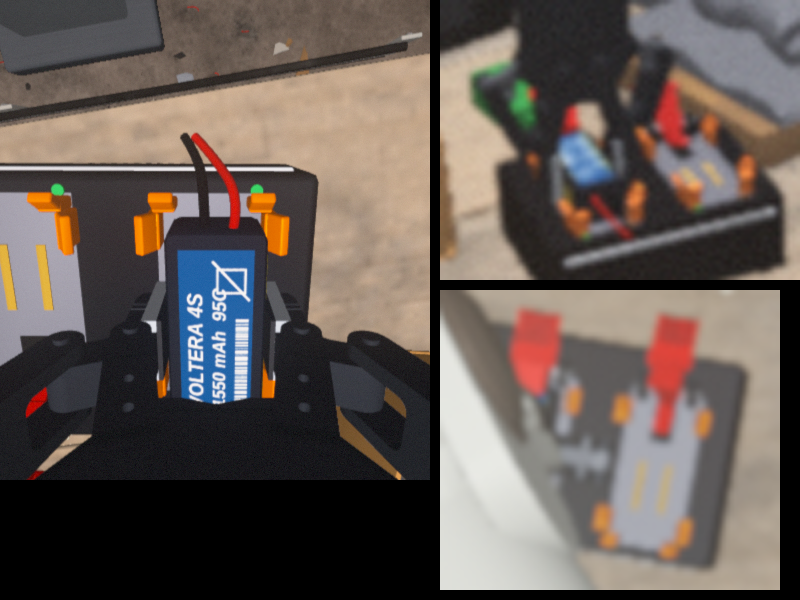

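The view shows the pack too far to the rear. Its front face is at row 220–238, while the front lips end at row 212. I work out the shift needed; this also matches the tab-based centre, rx about 0.399.

Run:
```python
from h import *
c=get_calibration("wrist")
y=np.radians(-9.1);ex=np.array([np.cos(y),np.sin(y)]);ey=np.array([-ex[1],ex[0]])
def s(n,u,v,z):p=px2w(c,u,v,z);print(n,z,"rx %.4f ry %.4f"%(p[:2]@ex,p[:2]@ey))
print("tcp",tw()[:2,3]@ex,tw()[:2,3]@ey)
for z in(.076,.082):
  s("lip rear",260,212,z);s("guide rear end(-25)",350,254,z);s("lip front",260,194,z)
s("guide rear end base",350,254,.064);s("lip front base",260,194,.064)
for z in(.094,.098):s("pack front top",315,238,z);s("L",270,238,z);s("R",365,238,z)
s("pack front bot",315,219,.067)
for z in(.070,.076,.082):s("gL inner",258,245,z);s("gR inner",370,245,z)
im=cv2.imread("pics/s1.png");hsv=cv2.cvtColor(im,cv2.COLOR_BGR2HSV)
m=cv2.inRange(hsv,(8,170,150),(20,255,255));n,l,st,ce=cv2.connectedComponentsWithStats(m)
for i in range(1,n):
    if st[i,4]>80:print(st[i])
```

```text
tcp 0.4064798340689439 0.31873112329471376
lip rear 0.076 rx 0.3660 ry 0.2984
guide rear end(-25) 0.076 rx 0.3828 ry 0.3329
lip front 0.076 rx 0.3591 ry 0.2987
lip rear 0.082 rx 0.3648 ry 0.2993
guide rear end(-25) 0.082 rx 0.3809 ry 0.3323
lip front 0.082 rx 0.3582 ry 0.2996
guide rear end base 0.064 rx 0.3867 ry 0.3342
lip front base 0.064 rx 0.3609 ry 0.2969
pack front top 0.094 rx 0.3713 ry 0.3192
L 0.094 rx 0.3713 ry 0.3041
R 0.094 rx 0.3714 ry 0.3359
pack front top 0.098 rx 0.3702 ry 0.3191
L 0.098 rx 0.3702 ry 0.3046
R 0.098 rx 0.3703 ry 0.3353
pack front bot 0.067 rx 0.3707 ry 0.3192
gL inner 0.07 rx 0.3808 ry 0.2961
gR inner 0.07 rx 0.3809 ry 0.3416
gL inner 0.076 rx 0.3790 ry 0.2970
gR inner 0.076 rx 0.3792 ry 0.3406
gL inner 0.082 rx 0.3773 ry 0.2980
gR inner 0.082 rx 0.3774 ry 0.3396
[  13  192   50   63 1828]
[ 127  192   47   63 1046]
[ 234  193   41   63 1423]
[ 349  193   40   63 1361]
[ 49 366  31  29 477]
[362 369  13  29 256]
[257 378   9  20 131]
```

The top view shows the left latch nearly back to shut, so its nose is probably wedged on the pack's rear edge. I ease up, shift 4 mm forward and 1 mm right, and push again.

>>> carry_out --targets "0 0 -0.05 0 0 0 -1;0.03 -0.01 0 0 0 0 -1;0.03 -0.01 0 0 0 0 -1;0.03 -0.01 0 0 0 0 -1;0.02 0 0 0 0 0 -1;0 0 0 0 0 0 -1;0 0 0 0 0 0 -1;0 0 0 0 0 0 -1"

```text
time: 15.88
ee_pos: [0.4481, 0.2499, 0.2413]
tcp_rot: [179.8, 0.2, 170.8]
wrist_force: [11.3, 0.4, -1.9]
opening: 0.0346
grasp_force: 60.5
```

>>> carry_out --targets "0 0 0.05 0 0 0 -1;0 0 0.05 0 0 0 -1;0 0 0.03 0 0 0 -1;0 0 0.03 0 0 0 -1;0 0 0 0 0 0 -1;0 0 0 0 0 0 -1;0 0 0 0 0 0 -1;0 0 0 0 0 0 -1"

```text
time: 16.55
ee_pos: [0.4477, 0.2497, 0.2409]
tcp_rot: [179.7, 0.3, 170.8]
wrist_force: [-8.2, -10.6, 48.2]
opening: 0.035
grasp_force: 67.0
```

>>> carry_out --targets "0 0 -0.07 0 0 0 -1;0 0 0 0 0 0 0.3;0 0 0 0 0 0 0.3;0 0 0 0 0 0 0.3;0 0 -0.5 0 0 0 0.3;0 0 -0.8 0 0 0 0.3;0 0 -0.8 0 0 0 0.3;0 0 0 0 0 0 -1"

```text
time: 17.22
ee_pos: [0.4475, 0.2501, 0.3268]
tcp_rot: [179.6, 0.2, 170.9]
wrist_force: [1.4, -0.0, 0.5]
opening: 0.0448
grasp_force: 0.0
```

Run:
```python
from h import *
o=monitor.get_obs();print(o["ee_pos"],o["tcp_rot"])
c=get_calibration("wrist");im=camera("wrist")[:,:,::-1].copy();cv2.imwrite("pics/a1.png",im)
y=np.radians(-9.1);ex=np.array([np.cos(y),np.sin(y)]);ey=np.array([-ex[1],ex[0]])
hsv=cv2.cvtColor(im,cv2.COLOR_BGR2HSV)
for nm,lo,hi,z in(("red",(0,170,100),(5,255,255),.1),("blue",(95,110,70),(118,255,255),.094),("or",(8,170,150),(20,255,255),.078)):
    m=cv2.morphologyEx(cv2.inRange(hsv,lo,hi),cv2.MORPH_CLOSE,np.ones((9,9)) if nm=="blue" else np.ones((1,1)))
    n,l,s,ce=cv2.connectedComponentsWithStats(m)
    for i in range(1,n):
        if s[i,4]>150:
            x0,y0,w,h=s[i][:4];a=px2w(c,x0,y0,z)[:2];b=px2w(c,x0+w,y0+h,z)[:2];print(nm,s[i],"rx %.4f..%.4f ry %.4f..%.4f"%(a@ex,b@ex,a@ey,b@ey))
```

```text
[0.44754484 0.2500959  0.32683851] [179.64765732   0.20784712 170.87570857]
red [299 137  30  57 328] rx 0.3348..0.3648 ry 0.3106..0.3266
red [176 286  32  57 954] rx 0.4186..0.4562 ry 0.2376..0.2533
red [ 292  318   42   80 2694] rx 0.4396..0.4967 ry 0.3050..0.3309
blue [ 291  205   47  108 4819] rx 0.3719..0.4395 ry 0.3054..0.3330
or [131 177  29  40 647] rx 0.3576..0.3821 ry 0.2092..0.2236
or [202 177  26  39 441] rx 0.3577..0.3816 ry 0.2515..0.2655
or [266 178  24  39 533] rx 0.3584..0.3823 ry 0.2897..0.3036
or [337 178  24  39 544] rx 0.3585..0.3825 ry 0.3323..0.3475
or [145 291  19  26 363] rx 0.4313..0.4501 ry 0.2081..0.2184
or [270 291  14  26 279] rx 0.4317..0.4505 ry 0.2895..0.2982
or [343 291  14  27 288] rx 0.4319..0.4515 ry 0.3373..0.3470
```

The latch still reads open (tab end rx 0.497), so the gripped push bottomed out early. I push on the pack's top with shut fingers, a little behind its middle.

>>> carry_out --targets "-0.16 0.02 0.2 0 0 0 -1;-0.16 0.01 0.2 0 0 0 -1;0 0 0.3 0 0 0 -1;0 0 0.3 0 0 0 -1;0 0 0.1 0 0 0 -1;0 0 0.05 0 0 0 -1;0 0 0.05 0 0 0 -1;0 0 0.05 0 0 0 -1"

```text
time: 17.93
ee_pos: [0.4598, 0.249, 0.2717]
tcp_rot: [179.9, -0.0, 170.9]
wrist_force: [-0.9, -0.0, 0.6]
opening: 0.0003
grasp_force: 0.0
```

>>> carry_out --targets "0 0 0.05 0 0 0 -1;0 0 0.05 0 0 0 -1;0 0 0.05 0 0 0 -1;0 0 0.05 0 0 0 -1;0 0 0.03 0 0 0 -1;0 0 0 0 0 0 -1;0 0 0 0 0 0 -1;0 0 0 0 0 0 -1"

```text
time: 18.6
ee_pos: [0.4595, 0.2488, 0.2673]
tcp_rot: [179.7, 0.1, 170.9]
wrist_force: [-12.3, -7.4, 35.6]
opening: -0.0002
grasp_force: 17.4
```

>>> carry_out --targets "0 0 -0.2 0 0 0 -1;0 0 -0.4 0 0 0 -1;0 0 -0.5 0 0 0 -1;0.16 -0.02 -0.4 0 0 0 -1;0.16 -0.01 0 0 0 0 -1;0 0 0 0 0 0 -1;0 0 0 0 0 0 -1;0 0 0 0 0 0 -1"

```text
time: 19.27
ee_pos: [0.447, 0.2496, 0.3214]
tcp_rot: [179.9, -0.1, 170.9]
wrist_force: [-0.3, 0.2, -0.2]
opening: -0.0
grasp_force: 0.0
```

```bash
cat > chk.py <<'E'
from h import *
def chk(name):
    o=monitor.get_obs();print(o["ee_pos"],o["tcp_rot"],o["time"])
    c=get_calibration("wrist");im=camera("wrist")[:,:,::-1].copy();cv2.imwrite(f"pics/{name}.png",im)
    y=np.radians(-9.1);ex=np.array([np.cos(y),np.sin(y)]);ey=np.array([-ex[1],ex[0]])
    hsv=cv2.cvtColor(im,cv2.COLOR_BGR2HSV)
    for nm,lo,hi,z in(("red",(0,170,100),(5,255,255),.1),("blue",(95,110,70),(118,255,255),.094)):
        m=cv2.morphologyEx(cv2.inRange(hsv,lo,hi),cv2.MORPH_CLOSE,np.ones((9,9)) if nm=="blue" else np.ones((1,1)))
        n,l,s,ce=cv2.connectedComponentsWithStats(m)
        for i in range(1,n):
            if s[i,4]>150:
                x0,y0,w,h=s[i][:4];a=px2w(c,x0,y0,z)[:2];b=px2w(c,x0+w,y0+h,z)[:2];print(nm,s[i],"rx %.4f..%.4f ry %.4f..%.4f"%(a@ex,b@ex,a@ey,b@ey))
                if nm=="red":print("  mean hsv",hsv[l==i].mean(0).round(),"widths by row",[int((l[r]==i).sum()) for r in range(y0,y0+h,6)])
E
python3 -c "
from chk import *
chk('a2')"
```

```text
[0.44696383 0.24960863 0.32143773] [ 1.79916627e+02 -1.11719435e-01  1.70869530e+02] 19.2667
red [302 140  30  59 354] rx 0.3346..0.3650 ry 0.3108..0.3264
  mean hsv [  2. 218. 195.] widths by row [3, 7, 7, 6, 7, 7, 6, 6, 5, 6]
red [ 175  292   33   58 1030] rx 0.4183..0.4559 ry 0.2372..0.2531
  mean hsv [  1. 236. 201.] widths by row [7, 18, 18, 16, 17, 19, 25, 27, 17, 7]
blue [ 293  210   48   83 3276] rx 0.3720..0.4218 ry 0.3051..0.3326
```

>>> carry_out --targets "0 -0.8 -0.3 0 0 0 -1;0 -0.8 -0.3 0 0 0 -1;0 -0.6 -0.3 0 0 0 -1;0 0 0 0 0 0 -1;0 0 0 0 0 0 -1;0 0 0 0 0 0 -1;0 0 0 0 0 0 -1;0 0 0 0 0 0 -1"

```text
time: 19.98
ee_pos: [0.4332, 0.1634, 0.3574]
tcp_rot: [179.9, -0.1, 170.9]
wrist_force: [0.1, 0.0, -0.0]
opening: 0.0002
grasp_force: 0.0
```

```bash
python3 -c "
from chk import *
chk('a3')
T=camera('top')[:,:,::-1].copy();cv2.imwrite('pics/t3.png',T)
for f in('top0','s1t','t3'):
    im=cv2.imread(f'pics/{f}.png');hsv=cv2.cvtColor(im,cv2.COLOR_BGR2HSV);m=cv2.inRange(hsv,(0,120,100),(8,255,255))+cv2.inRange(hsv,(172,120,100),(180,255,255));m[:,:210]=0;m[:,285:]=0;m[:220]=0;m[285:]=0
    n,l,s,ce=cv2.connectedComponentsWithStats(m);print(f,[(s[i].tolist(),ce[i].round(1).tolist()) for i in range(1,n) if s[i,4]>25])
"
```

```text
[0.43317734 0.16337705 0.35736069] [ 1.79909747e+02 -1.33191871e-01  1.70919471e+02] 19.9833
red [430 140  33  50 277] rx 0.3346..0.3650 ry 0.3000..0.3233
  mean hsv [  2. 223. 193.] widths by row [2, 7, 6, 6, 5, 6, 5, 4, 5]
red [ 419  300   42   51 1462] rx 0.4403..0.4799 ry 0.3011..0.3340
  mean hsv [  1. 239. 230.] widths by row [6, 37, 34, 32, 39, 37, 32, 19, 6]
blue [ 423  200   49   95 3736] rx 0.3723..0.4393 ry 0.3004..0.3398
top0 [([222, 230, 13, 22, 207], [228.2, 239.6]), ([255, 236, 13, 22, 203], [261.0, 245.2])]
s1t [([222, 230, 13, 21, 195], [228.3, 239.2]), ([257, 232, 12, 29, 220], [262.0, 243.1])]
t3 [([260, 232, 9, 13, 63], [265.0, 236.6])]
```

The left latch matches its original shut outline in the top picture, and the pack top is at the seated height, so the left bay is done. Now to pack R.

Run:
```python
from h import *
im=cv2.imread("pics/top0.png");c=get_calibration("top");hsv=cv2.cvtColor(im,cv2.COLOR_BGR2HSV);m=cv2.inRange(hsv,(95,100,70),(118,255,255));m[:, :455]=0;m[:,505:]=0;m[:245]=0;m[290:]=0
m=cv2.morphologyEx(m,cv2.MORPH_CLOSE,np.ones((5,5)));ys,xs=np.where(m);r=cv2.minAreaRect(np.c_[xs,ys].astype(np.float32));b=cv2.boxPoints(r);w=np.array([px2w(c,*p,.03) for p in b]);ce=w.mean(0);print(ce,[np.degrees(np.arctan2(*(w[(k+1)%4]-w[k])[[1,0]])).round(1) for k in range(4)])
plan([ce[0],ce[1],.355],187,16)
```

```text
[ 0.45745948 -0.38328938  0.03      ] [np.float64(-81.4), np.float64(-172.8), np.float64(98.5), np.float64(7.2)]
-0.172 -0.837 0.002 0.001 -0.001 -0.175 ;
-0.158 -0.84 0.002 0.001 -0.001 -0.175 ;
-0.143 -0.843 0.003 0.001 -0.001 -0.175 ;
-0.128 -0.845 0.003 0.001 -0.001 -0.175 ;
-0.113 -0.847 0.003 0.001 -0.001 -0.175 ;
-0.098 -0.849 0.003 0.001 -0.001 -0.175 ;
-0.083 -0.851 0.003 0.001 -0.001 -0.175 ;
-0.068 -0.852 0.003 0.001 -0.001 -0.175 ;
-0.054 -0.853 0.003 0.001 -0.001 -0.175 ;
-0.039 -0.854 0.003 0.001 -0.001 -0.175 ;
-0.024 -0.855 0.003 0.001 -0.001 -0.175 ;
-0.009 -0.855 0.004 0.001 -0.001 -0.175 ;
0.006 -0.855 0.004 0.001 -0.001 -0.175 ;
0.021 -0.855 0.004 0.001 -0.001 -0.175 ;
0.036 -0.854 0.004 0.001 -0.001 -0.175 ;
0.051 -0.853 0.004 0.001 -0.001 -0.175 ;
```

>>> carry_out --targets "-0.17 -0.84 0 0 0 -0.18 0.6;-0.16 -0.84 0 0 0 -0.18 0.6;-0.14 -0.84 0 0 0 -0.18 0.6;-0.13 -0.85 0 0 0 -0.18 0.6;-0.11 -0.85 0 0 0 -0.18 0.6;-0.1 -0.85 0 0 0 -0.18 0.6;-0.08 -0.85 0 0 0 -0.18 0.6;-0.07 -0.85 0 0 0 -0.18 0.6"

```text
time: 20.75
ee_pos: [0.4451, -0.1122, 0.3575]
tcp_rot: [179.9, -0.0, 179.2]
wrist_force: [1.2, 1.4, -0.8]
opening: 0.0682
grasp_force: 0.0
```

>>> carry_out --targets "-0.05 -0.85 0 0 0 -0.18 0.6;-0.04 -0.85 0 0 0 -0.18 0.6;-0.02 -0.86 0 0 0 -0.18 0.6;-0.01 -0.86 0 0 0 -0.18 0.6;0.01 -0.86 0 0 0 -0.18 0.6;0.02 -0.86 0 0 0 -0.18 0.6;0.04 -0.85 0 0 0 -0.18 0.6;0.05 -0.8 0 0 0 -0.18 0.6"

```text
time: 21.42
ee_pos: [0.4582, -0.384, 0.3564]
tcp_rot: [179.8, -0.0, -172.6]
wrist_force: [1.5, -0.2, 0.2]
opening: 0.0688
grasp_force: 0.0
```

>>> carry_out --targets "0 0 0 0 0 0 0.6;0 0 0 0 0 0 0.6;0 0 0 0 0 0 0.6;0 0 0 0 0 0 0.6;0 0 0 0 0 0 0.6;0 0 0 0 0 0 0.6;0 0 0 0 0 0 0.6;0 0 0 0 0 0 0.6"

```text
time: 22.08
ee_pos: [0.4581, -0.3818, 0.3573]
tcp_rot: [179.9, -0.0, -172.6]
wrist_force: [0.6, 0.6, 0.1]
opening: 0.0685
grasp_force: 0.0
```

Run:
```python
from pk import *
look('p2')
T=camera('top')[:,:,::-1].copy();cv2.imwrite('pics/t4.png',T)
im=T;hsv=cv2.cvtColor(im,cv2.COLOR_BGR2HSV);m=cv2.inRange(hsv,(0,120,100),(8,255,255))+cv2.inRange(hsv,(172,120,100),(180,255,255));m[:,:210]=0;m[:,285:]=0;m[:220]=0;m[285:]=0
n,l,s,ce=cv2.connectedComponentsWithStats(m);print([(s[i].tolist(),ce[i].round(1).tolist()) for i in range(1,n) if s[i,4]>25])
m=cv2.inRange(hsv,(95,100,70),(118,255,255));m[:,:210]=0;m[:,285:]=0;m[:220]=0;m[300:]=0
ys,xs=np.where(cv2.morphologyEx(m,cv2.MORPH_CLOSE,np.ones((5,5))));b=cv2.boxPoints(cv2.minAreaRect(np.c_[xs,ys].astype(np.float32)));w=np.array([px2w(get_calibration('top'),*p,.094) for p in b]);print("placed",w.mean(0).round(4),np.linalg.norm(w-np.roll(w,1,0),axis=1).round(4))
```

```text
[ 0.45811625 -0.381814    0.35725716] [ 1.79878939e+02 -4.44832230e-03 -1.72601612e+02] 22.0833 0.06849808686406005
blue [  41   71   84   66 4404]
[[41.0, 71.0], [124.0, 71.0], [124.0, 136.0], [41.0, 136.0]]
[ 0.3885 -0.5714  0.03  ] [0.0482 0.0626 0.0477 0.0655]
97.4
-0.6
-82.7
176.0
crop 0 21
[([222, 230, 13, 21, 218], [228.0, 239.7]), ([256, 232, 13, 29, 227], [262.0, 243.0])]
placed [0.4495 0.2529 0.094 ] [0.025  0.0652 0.0251 0.0652]
```

Left is shut and right is open, both confirmed. The largest blue blob here was the blue tape, so I restrict to the middle of the picture.

Run:
```python
from h import *
im=cv2.imread("pics/p2.png");c=get_calibration("wrist");hsv=cv2.cvtColor(im,cv2.COLOR_BGR2HSV);m=cv2.inRange(hsv,(95,110,70),(118,255,255));m[:,:250]=0;m[:,390:]=0;m[:120]=0;m[300:]=0
m=cv2.morphologyEx(m,cv2.MORPH_CLOSE,np.ones((15,15)))
ys,xs=np.where(m);r=cv2.minAreaRect(np.c_[xs,ys].astype(np.float32));b=cv2.boxPoints(r);print(b.round(1).tolist())
w=np.array([px2w(c,*p,.03) for p in b]);ce=w.mean(0);print(ce.round(4),np.linalg.norm(w-np.roll(w,1,0),axis=1).round(4),[np.degrees(np.arctan2(*(w[(k+1)%4]-w[k])[[1,0]])).round(1) for k in range(4)])
# long-edge direction by row midpoints
rows=[(y,np.where(m[y])[0].mean()) for y in range(ys.min()+6,ys.max()-5)];k=np.polyfit(*np.array(rows).T,1);print("slope",k[0],"red lead rows",)
P=[px2w(c,np.polyval(k,y),y,.03) for y in(ys.min(),ys.max())];d=P[1]-P[0];print("axis",np.degrees(np.arctan2(d[1],d[0])))
plan([*ce[:2],.174],-172.6,5)
```

```text
[[295.0, 180.0], [327.0, 180.0], [327.0, 258.0], [295.0, 258.0]]
[ 0.4569 -0.385   0.03  ] [0.067  0.0261 0.0671 0.0277] [np.float64(97.3), np.float64(7.8), np.float64(-82.7), np.float64(-173.5)]
slope 0.01835741080692775 red lead rows
axis 8.183822642868748
0.008 -0.016 0.916 0.004 -0.0 -0.001 ;
0.008 -0.016 0.916 0.004 -0.0 -0.001 ;
0.008 -0.015 0.916 0.004 -0.0 -0.001 ;
0.008 -0.015 0.916 0.004 -0.0 -0.001 ;
0.008 -0.014 0.916 0.004 -0.0 -0.001 ;
```

>>> carry_out --targets "0.02 -0.04 0.5 0 0 -0.1 0.6;0.02 -0.03 0.9 0 0 0 0.6;0 0 0.9 0 0 0 0.6;0 0 0.9 0 0 0 0.6;0 0 0.75 0 0 0 0.6;0 0 0.4 0 0 0 0.6;0 0 0.22 0 0 0 0.6;0 0 0 0 0 0 0.6"

```text
time: 22.85
ee_pos: [0.4562, -0.3844, 0.1722]
tcp_rot: [179.7, -0.1, -172.1]
wrist_force: [-0.3, 0.0, -0.8]
opening: 0.0683
grasp_force: 0.0
```

>>> carry_out --targets "0 0 0 0 0 0 -1;0 0 0 0 0 0 -1;0 0 0 0 0 0 -1;0 0 0 0 0 0 -1;0 0 0 0 0 0 -1;0 0 0 0 0 0 -1;0 0 -0.2 0 0 0 -1;0 0 -0.4 0 0 0 -1"

```text
time: 23.52
ee_pos: [0.4562, -0.3845, 0.1974]
tcp_rot: [179.7, -0.1, -172.1]
wrist_force: [-0.4, 0.5, -1.3]
opening: 0.0351
grasp_force: 60.7
```

>>> carry_out --targets "0 0 -0.7 0 0 0 -1;0 0 -0.8 0 0 0 -1;0 0 -0.8 0 0 0 -1;0 0 -0.7 0 0 0 -1;0 0 -0.2 0 0 0 -1;0 0 0 0 0 0 -1;0 0 0 0 0 0 -1;0 0 0 0 0 0 -1"

```text
time: 24.18
ee_pos: [0.4566, -0.385, 0.3242]
tcp_rot: [179.7, -0.1, -172.1]
wrist_force: [0.1, 1.1, -2.6]
opening: 0.0351
grasp_force: 60.8
```

Run:
```python
from h import *
o=monitor.get_obs();print(o["ee_pos"],o["tcp_rot"],o["opening"],o["grasp_force"])
y=np.radians(-9.1);rx,ry=.4027,.2378;t=[rx*np.cos(y)-ry*np.sin(y),rx*np.sin(y)+ry*np.cos(y)];print(t)
im=camera("wrist")[:,:,::-1].copy();cv2.imwrite("pics/p2b.png",im)
# compare front edge of the held pack with pack 1's picture: blue rows in the middle column
for f in("p1b","p2b"):
    h=cv2.cvtColor(cv2.imread(f"pics/{f}.png"),cv2.COLOR_BGR2HSV);m=cv2.inRange(h,(95,110,70),(118,255,255));m[:,:270]=0;m[:,365:]=0;m[:200]=0
    ys,xs=np.where(m);print(f,np.percentile(ys,.5),xs.min(),xs.max())
plan([*t,.325],170.9,16)
```

```text
[ 0.45659473 -0.38502856  0.3242382 ] [ 1.79747364e+02 -1.20660746e-01 -1.72061599e+02] 0.03507370618228305 60.78035831451416
[np.float64(0.4352415283717082), np.float64(0.17111674956198622)]
p1b 250.0 277 354
p2b 245.0 276 354
-0.087 0.865 0.002 0.003 -0.002 0.186 ;
-0.071 0.867 0.002 0.003 -0.002 0.186 ;
-0.055 0.868 0.002 0.003 -0.002 0.186 ;
-0.039 0.869 0.002 0.003 -0.002 0.186 ;
-0.022 0.869 0.001 0.003 -0.002 0.186 ;
-0.006 0.87 0.001 0.003 -0.002 0.186 ;
0.01 0.87 0.001 0.003 -0.002 0.186 ;
0.026 0.869 0.001 0.003 -0.002 0.186 ;
0.042 0.869 0.001 0.003 -0.002 0.186 ;
0.058 0.868 0.0 0.003 -0.002 0.186 ;
0.074 0.866 0.0 0.003 -0.002 0.186 ;
0.09 0.865 -0.0 0.003 -0.002 0.186 ;
0.107 0.863 -0.0 0.003 -0.002 0.186 ;
0.123 0.861 -0.001 0.003 -0.002 0.186 ;
0.139 0.858 -0.001 0.003 -0.002 0.186 ;
0.154 0.856 -0.001 0.003 -0.002 0.186 ;
```

>>> carry_out --targets "-0.09 0.86 0 0 0 0.18 -1;-0.07 0.87 0 0 0 0.18 -1;-0.06 0.87 0 0 0 0.18 -1;-0.04 0.87 0 0 0 0.18 -1;-0.02 0.87 0 0 0 0.18 -1;-0.01 0.87 0 0 0 0.18 -1;0.01 0.87 0 0 0 0.18 -1;0.03 0.87 0 0 0 0.18 -1"

```text
time: 24.9
ee_pos: [0.445, -0.1054, 0.3253]
tcp_rot: [179.8, -0.2, 179.6]
wrist_force: [1.3, 0.1, -1.7]
opening: 0.0351
grasp_force: 61.0
```

>>> carry_out --targets "0.04 0.87 0 0 0 0.19 -1;0.06 0.87 0 0 0 0.19 -1;0.07 0.87 0 0 0 0.19 -1;0.09 0.87 0 0 0 0.19 -1;0.11 0.86 0 0 0 0.19 -1;0.12 0.86 0 0 0 0.19 -1;0.12 0.86 0 0 0 0.19 -1;0.12 0.8 0 0 0 0.19 -1"

```text
time: 25.57
ee_pos: [0.4354, 0.1708, 0.3261]
tcp_rot: [179.9, -0.2, 170.9]
wrist_force: [0.6, -0.8, -1.5]
opening: 0.0349
grasp_force: 60.9
```

>>> carry_out --targets "0 0 0.1 0 0 0 -1;0 0 0.1 0 0 0 -1;0 0 0.1 0 0 0 -1;0 0 0 0 0 0 -1;0 0 0 0 0 0 -1;0 0 0 0 0 0 -1;0 0 0 0 0 0 -1;0 0 0 0 0 0 -1"

```text
time: 26.23
ee_pos: [0.4363, 0.1685, 0.3157]
tcp_rot: [179.9, -0.0, 170.9]
wrist_force: [0.3, -0.3, -1.1]
opening: 0.0352
grasp_force: 61.1
```

Run:
```python
from h import *
o=monitor.get_obs();print(o["ee_pos"],o["tcp_rot"],o["opening"],o["grasp_force"]);plan([.4371,.1708,.265],170.9,2)
```

```text
[0.43633811 0.16852569 0.31574816] [ 1.79860905e+02 -3.31112855e-02  1.70924246e+02] 0.03522552837747771 61.085461378097534
-0.005 0.028 0.634 0.012 -0.003 0.002 ;
-0.005 0.029 0.634 0.012 -0.003 0.002 ;
```

>>> carry_out --targets "-0.01 0.03 0.4 0 0 0 -1;0 0.03 0.4 0 0 0 -1;0 0 0.3 0 0 0 -1;0 0 0.2 0 0 0 -1;0 0 0.15 0 0 0 -1;0 0 0.1 0 0 0 -1;0 0 0.05 0 0 0 -1;0 0 0 0 0 0 -1"

```text
time: 26.9
ee_pos: [0.437, 0.1714, 0.252]
tcp_rot: [179.9, -0.0, 171.0]
wrist_force: [-0.2, -0.3, -0.4]
opening: 0.0352
grasp_force: 61.4
```

>>> carry_out --targets "0 0 0.05 0 0 0 -1;0 0 0.05 0 0 0 -1;0 0 0.05 0 0 0 -1;0 0 0.05 0 0 0 -1;0 0 0.03 0 0 0 -1;0 0 0.03 0 0 0 -1;0 0 0 0 0 0 -1;0 0 0 0 0 0 -1"

```text
time: 27.57
ee_pos: [0.4377, 0.1716, 0.2415]
tcp_rot: [179.8, 0.1, 171.0]
wrist_force: [6.5, -0.5, 0.6]
opening: 0.0348
grasp_force: 61.6
```

>>> carry_out --targets "-0.02 0 0.04 0 0 0 -1;-0.02 0 0.04 0 0 0 -1;0 0 0.03 0 0 0 -1;0 0 0 0 0 0 -1;0 0 0 0 0 0 -1;0 0 0 0 0 0 -1;0 0 0 0 0 0 -1;0 0 0 0 0 0 -1"

```text
time: 28.23
ee_pos: [0.438, 0.1713, 0.2402]
tcp_rot: [179.8, 0.0, 171.0]
wrist_force: [-14.0, -2.8, 35.0]
opening: 0.0351
grasp_force: 65.8
```

Seated against a stop at 35 N, as with the left. I release, then push once on the top to be sure.

>>> carry_out --targets "0 0 -0.09 0 0 0 -1;0 0 0 0 0 0 0.3;0 0 0 0 0 0 0.3;0 0 0 0 0 0 0.3;0 0 -0.5 0 0 0 0.3;0 0 -0.8 0 0 0 0.3;0 0 -0.2 0 0 0 -1;0 0 0 0 0 0 -1"

```text
time: 28.9
ee_pos: [0.4391, 0.1713, 0.3023]
tcp_rot: [179.8, 0.1, 171.0]
wrist_force: [0.4, 0.3, -0.1]
opening: 0.0319
grasp_force: 0.0
```

>>> carry_out --targets "-0.14 0 0 0 0 0 -1;-0.14 0 0.1 0 0 0 -1;0 0 0.3 0 0 0 -1;0 0 0.3 0 0 0 -1;0 0 0.1 0 0 0 -1;0 0 0.1 0 0 0 -1;0 0 0.05 0 0 0 -1;0 0 0 0 0 0 -1"

```text
time: 29.57
ee_pos: [0.4486, 0.169, 0.2671]
tcp_rot: [179.8, 0.1, 171.0]
wrist_force: [-22.7, -8.8, 57.0]
opening: -0.0002
grasp_force: 28.5
```

>>> carry_out --targets "0 0 -0.3 0 0 0 -1;0 0 -0.5 0 0 0 -1;0 0 -0.6 0 0 0 -1;0 0 -0.7 0 0 0 -1;0 -0.8 0 0 0 0 -1;0 -0.9 0 0 0 0 -1;0 -0.9 0 0 0 0 -1;0 -0.9 0 0 0 0 -1"

```text
time: 30.23
ee_pos: [0.427, 0.0299, 0.3441]
tcp_rot: [179.9, -0.2, 171.0]
wrist_force: [0.6, -0.6, 0.0]
opening: 0.0002
grasp_force: 0.0
```

>>> carry_out --targets "0 -0.9 0 0 0 0 -1;0 -0.9 0 0 0 0 -1;0 -0.9 0 0 0 0 -1;0 -0.9 0 0 0 0 -1;0 -0.9 0 0 0 0 -1;0 0 0 0 0 0 -1;0 0 0 0 0 0 -1;0 0 0 0 0 0 -1"

```text
time: 30.9
ee_pos: [0.3993, -0.1467, 0.3442]
tcp_rot: [179.8, -0.2, 170.9]
wrist_force: [1.0, 0.9, 0.2]
opening: -0.0001
grasp_force: 0.0
```

Run:
```python
from h import *
print(monitor.get_obs()["ee_pos"])
c=get_calibration('top');im=camera('top')[:,:,::-1].copy();cv2.imwrite('pics/t5.png',im)
y=np.radians(-9.1);ex=np.array([np.cos(y),np.sin(y)]);ey=np.array([-ex[1],ex[0]])
hsv=cv2.cvtColor(im,cv2.COLOR_BGR2HSV);m=cv2.inRange(hsv,(0,120,100),(8,255,255))+cv2.inRange(hsv,(172,120,100),(180,255,255));m[:,:210]=0;m[:,285:]=0;m[:220]=0;m[285:]=0
n,l,s,ce=cv2.connectedComponentsWithStats(m);print([(s[i].tolist(),ce[i].round(1).tolist()) for i in range(1,n) if s[i,4]>15])
m=cv2.inRange(hsv,(95,100,70),(118,255,255));m[:,:210]=0;m[:,285:]=0;m[:220]=0;m[300:]=0
m=cv2.morphologyEx(m,cv2.MORPH_CLOSE,np.ones((5,5)));n,l,s,ce=cv2.connectedComponentsWithStats(m)
for i in range(1,n):
    if s[i,4]>50:
        ys,xs=np.where(l==i);b=cv2.boxPoints(cv2.minAreaRect(np.c_[xs,ys].astype(np.float32)));w=np.array([px2w(c,*p,.094) for p in b]);p=w.mean(0)[:2];print("pack",p.round(4),"rx %.4f ry %.4f"%(p@ex,p@ey),np.linalg.norm(w-np.roll(w,1,0),axis=1).round(3))
```

```text
[ 0.39927738 -0.1467485   0.34424167]
[([222, 230, 13, 21, 217], [228.0, 239.7]), ([255, 236, 13, 21, 213], [261.0, 245.4])]
pack [0.4372 0.1754] rx 0.4040 ry 0.2423 [0.025 0.065 0.025 0.065]
pack [0.4317 0.2555] rx 0.3859 ry 0.3205 [0.031 0.024 0.031 0.024]
```

Both latch outlines match their original shut shapes, and the two packs sit alike in their bays. I hand in the job.

```bash
python3 -c "
from workcell import bot
print(bot.job_done())"
```

```text
the job is handed in; nothing more can be done
None
```

Both packs are seated in their bays with leads to the front; both latches look shut again in the last top view. The job is handed in at about 31 s of the 67 s allowed, but no verdict came back.

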